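Nudge the scale's pan home and zero the scale

TASK

The round steel pan of the packing scale has been left lying on the scale's top, beside its well. Gently nudge it sideways with the fingertips, without lifting it or picking it up, until it drops fully home in the well and lies flat. Then press the wide zero key on the scale's front panel right down and let it go; leave the small round power key and the things around the scale alone.

Things in the scene. Friction and masses are not known exactly. Their poses are not given: they have to be found in the camera images.
- scale: White bench scale, fixed, 230 mm long (its x), 190 mm wide (its y). Origin: centre of its footprint, on the table. Its -x end is the front, a panel sloping down to the front at 14 degrees. Behind it is a level deck, 56 mm above the table, x = -40 to +110 mm, y = -95 to +95 mm of its frame. In the deck is a round well, 126 mm across, 7 mm deep, centred at x = +35 mm, y = 0.
- well (a point): Centre of the well's flat floor, 49 mm above the table, 7 mm below the deck. Axes as the scale's. Home in it, the pan's underside is 49 mm and its top 58 mm above the table, 2 mm proud of the deck, with 3 mm of play all round. A pan pushed towards this centre dips its leading edge in first, while its trailing edge rides on the deck until the last few millimetres.
- pan: Loose round stainless pan: a flat disc 120 mm across, 9 mm thick, 0.14 to 0.28 kg. Origin: centre of its underside; z is its axis. It starts flat on the deck (underside 56 mm above the table), its centre 26 to 60 mm from the well's centre, to the rear and to either side, so it lies partly over the well and may overhang the deck's edge.
- zero_key (a joint): Travel of the wide zero key, m: 0 released, 0.004 fully down, moving at right angles to the sloping panel. A spring returns it; it takes about 4 N fully down.
- zero_key_top (a point): Centre of the top face of the zero key, a rounded bar 36 mm wide (scale's y) by 22 mm, on the right of the panel as seen from the front (scale's -y side), 7 mm proud of the panel. z of this point points out of the panel, 14 degrees off vertical towards the front.
- power_key (a joint): Travel of the round power key, m: 0 released, 0.004 fully down. To be left alone.
- power_key_top (a point): Centre of the top face of the power key, round, 18 mm across, on the left of the panel (scale's +y side), 132 mm from the zero key, 7 mm proud of the panel.
- weight: Brass check weight with a knob, 44 mm across and 67 mm tall, 0.5 kg, standing on the table left of the scale. Origin: centre of its underside. Leave alone.
- tray: Black foam tray of dried mushrooms, 190 by 120 mm, 29 mm high (mushrooms to about 35 mm), on the table right of the scale. Origin: centre of its underside, x along its length. Leave alone.
- marker: Felt marker lying on the table behind the scale, 139 mm long (its x), 14 mm thick. Origin: under its middle. Leave alone.
Things that resemble listed ones, but are neither listed nor needed, are in the scene too. Several things have the shape of the pan; the one meant has the colours described above.

How it is judged (in metres and radians):
On the way, in this order (a step that is already met when the one before it is completed fails the run):
1. the pan has dropped home in the well and lies flat (horizontal distance between pan and well below 0.006 m and z of pan in the frame of well below 0.002 m and angle between pan's own z axis and vertical below 0.025 rad), for 0.2 s.
2. the zero key is pressed down with the pan home (all of step 1 and value of joint zero_key above 0.0028 m), for 0.02 s.
At the end, for the whole second after the job is handed in: The pan lies at rest in the well: its centre within 6 mm of the well's centre, its underside within 2 mm of the well's floor, flat within 0.025 rad; both keys are released (less than 1 mm down) (all of step 1 and linear speed of pan below 0.01 m/s and value of joint each of zero_key, power_key below 0.001 m); the robot touches nothing.
It fails at once if the pan is lifted more than 8 mm off the deck, or tipped by more than 0.2 rad (height (world z) of pan above 0.064 m or angle between pan's own z axis and vertical above 0.2 rad).
It fails at once if the pan is pushed or pressed with more than 30 N (contact force between any of the arm, the fingers and pan above 30 N).
It fails at once if the zero key is pressed (2 mm or more) while the pan is not home (value of joint zero_key above 0.002 m and not (horizontal distance between pan and well below 0.006 m and z of pan in the frame of well below 0.002 m and angle between pan's own z axis and vertical below 0.025 rad)).
It fails at once if the power key is pressed (2 mm or more) (value of joint power_key above 0.002 m).
It fails at once if the weight, the tray or the marker is moved more than 15 mm (distance of any of weight, tray, marker from where it was at the start of the episode above 0.015 m).
It also fails if it takes over 43 s, if anything falls off the work surface, if the arm or the gripper's body presses on something with over 40 N, if the wrist force passes 120 N, or if a joint passes its speed limit or range.

ROBOT

A 7-joint arm with a two-finger parallel gripper is mounted at the origin on the work surface. World frame = base frame: x ahead of the robot, y to its left, z up, the work surface at z = 0. Lengths are in mm, angles in rad, forces in N, time in s.
With the tool pointing down it reaches from about 425 to 975 mm from the base axis. Payload 16.7 kg.
Tool frame: the origin (TCP) lies at the very end of the fingers, on their centre line; the grasp point (between the pads) lies behind it (r.grasp_offset is the z of the grasp point in the tool frame, in mm); z points along the fingers, y is the direction in which the jaws open and shut (so a half turn about z gives the same grasp; the last joint's range is limited). The gripper opens to 85 mm and grips with 20 to 120 N. Pads are 22 mm wide; open, the fingers measure 114 mm over their backs; the gripper's body (76 mm by 85 mm) begins 54 mm behind the grasp point. The pads swing forward as they close: fully open they stand 13 mm farther back than shut.
Start: joints at [-1.482, 0.426, 0.074, 1.606, -0.034, 1.111, -0.067], TCP at [159.67, 655.806, 231.302] pointing down, gripper open.
Joint ranges: [-2.85, 2.85], [-0.5, 2.14], [-1.23, 1.37], [0.21, 2.46], [-1.02, 4.16], [0.16, 2.05], [-2.73, 2.73]. Speed limits (rad/s): [1.89, 1.89, 2.39, 2.39, 3.01, 3.01, 3.01].

INTERFACE

Orientations are given as a rotation vector (axis times angle).
In Python, from workcell import r gives the robot as it stands.
- The arm moves only by the tool step_arm, never from a script. Its arguments are lists of equal length, an entry for each row: "linear": the shift along the tool's x, y, z in mm, a list of three; "dr": the turn, a rotation vector about the tool's x, y, z in rad, a list of three; "fingers": the finger opening in mm, from 0 to 85.4. In form: {"linear": [[dx, dy, dz], ...], "dr": [[wx, wy, wz], ...], "fingers": [fingers, ...]}. A call has exactly 10 rows; each row is the pose to reach, as a shift and turn from the pose commanded when the call began, along the tool's axes at that moment; what a row does not reach only later rows make up. A row lasts 1/8 s, in which the tool goes at most 62.5 mm and 10.7 degrees, less where a joint would pass 70% of its speed; a pose out of reach is approached as far as the arm can. A call with a gripper value outside its range is refused whole. The fingers move at their own pace and stop on an object; the grip force is fixed at half the most. Time passes only in rows, so rows that repeat a pose let the fingers close, or fill a call up. It gives the time, the measured TCP pose, the force and the opening at its end, in the units of the state.
- r.observe(): the state, without advancing time (a new reading comes with each control period).
- r.read_camera(name): name is "scene" or "top" or "wrist"; returns the picture (420x560x3 uint8, red, green, blue); there is no depth.
- r.camera_params(name): a dict with "fx", "fy", "cx", "cy" (pixels), "R" (3x3) and "t" (3): a world point X has camera coordinates R X + t. Camera axes: x right, y down, z forward; pixel columns grow to the right and rows downward; lengths in mm; the calibration is good to about 2 mm. A picture is of the moment at which its call begins: read the wrist's pose just before it. camera_params takes no time and is no camera call; for the wrist camera it gives the pose at the moment of the call.
- r.close_job(): hands the job in, once; it reports no verdict.
The state is a dict: "time_s": time; "joint_pos": joint angles; "qvel": joint speeds; "tau": joint torques, N m; "eef_pos": TCP position; "ee_rot": TCP orientation; "wrist_force": force on the tool from outside, world axes, zero at the start; "ft_torque": the same for the moment, N m; "gripper_width": finger opening in mm.
Only numpy, scipy, OpenCV 4.12 (cv2) and the standard library are available. Lean on these libraries where they do the work, as an engineer would, in place of code of your own. Each camera call takes 0.05 s, during which the arm holds its last target.

## Working session

There is one attempt and no reset: what is moved stays moved. The work goes in short steps, Python scripts to look and compute and a tool call to move; the robot and the scene stay as the last step left them, time stands still between calls to the robot, and variables do not carry over. Pictures are saved under pics/ and viewed, and the job is handed in when it is done.

Besides the shell and the picture viewer there is one more tool, called after "Emit:" by a JSON object that holds its "op" and its "data", one argument or row to a line. step_arm: Moves the arm, as the interface text tells. Its arguments: {"type":"object","properties":{"linear":{"type":"array","items":{"type":"array","items":{"type":"number"}}},"dr":{"type":"array","items":{"type":"array","items":{"type":"number"}}},"fingers":{"type":"array","items":{"type":"number"}}},"required":["linear","dr","fingers"]}

```bash
mkdir -p pics; ls; python3 - <<'E'
from workcell import r
import cv2,numpy as np
s=r.observe(); print({k:np.round(v,3) if not isinstance(v,dict) else v for k,v in s.items()}); print(r.grasp_offset)
for n in ["scene","top"]:
    cv2.imwrite(f"pics/{n}0.png",cv2.cvtColor(r.read_camera(n),cv2.COLOR_RGB2BGR))
    p=r.camera_params(n); print(n,{k:np.round(v,3).tolist() for k,v in p.items()})
E
```

```text
pics
{'time_s': np.float64(0.0), 'joint_pos': array([-1.482,  0.427,  0.074,  1.607, -0.034,  1.111, -0.067]), 'qvel': array([-0.001,  0.001,  0.002, -0.   ,  0.002, -0.001, -0.001]), 'tau': array([ 0.0000e+00, -9.4978e+01,  3.7600e+00, -4.6352e+01,  1.9000e-02,
        1.0000e-02,  0.0000e+00]), 'eef_pos': array([159.567, 655.447, 230.598]), 'ee_rot': array([-3.740e-01, -3.119e+00,  2.000e-03]), 'wrist_force': array([ 0.099,  0.45 , -0.73 ]), 'ft_torque': array([ 0.014, -0.007, -0.009]), 'gripper_width': np.float64(85.343)}
-18.700000000000003
scene {'fx': 415.072, 'fy': 415.072, 'cx': 279.648, 'cy': 212.443, 'R': [[0.707, 0.708, -0.008], [0.56, -0.566, -0.606], [-0.433, 0.424, -0.796]], 't': [-455.555, -254.869, 1044.479]}
top {'fx': 493.481, 'fy': 493.481, 'cx': 282.246, 'cy': 202.612, 'R': [[0.016, -1.0, -0.002], [-0.984, -0.016, -0.18], [0.179, 0.005, -0.984]], 't': [24.152, 614.248, 1114.07]}
```

View pics/scene0.png

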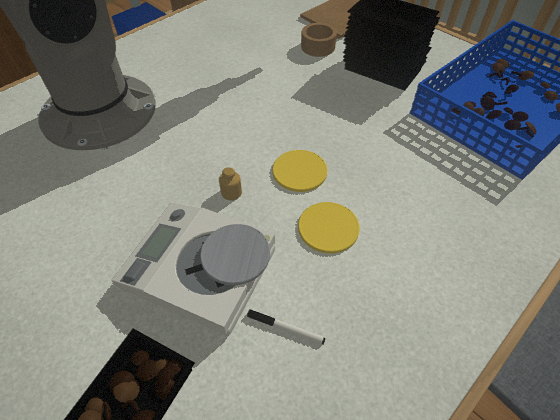

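View pics/top0.png

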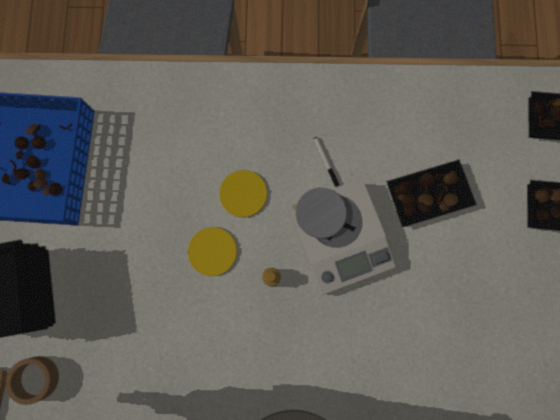

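```bash
python3 - <<'E'
import cv2
a=cv2.imread("pics/top0.png")[170:310,260:420]; cv2.imwrite("pics/topc.png",cv2.resize(a,None,fx=4.5,fy=4.2857,interpolation=cv2.INTER_CUBIC))
a=cv2.imread("pics/scene0.png")[195:345,100:290]; cv2.imwrite("pics/scenec.png",cv2.resize(a,None,fx=4,fy=4,interpolation=cv2.INTER_CUBIC))
E
```

```text
(no output)
```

View pics/topc.png

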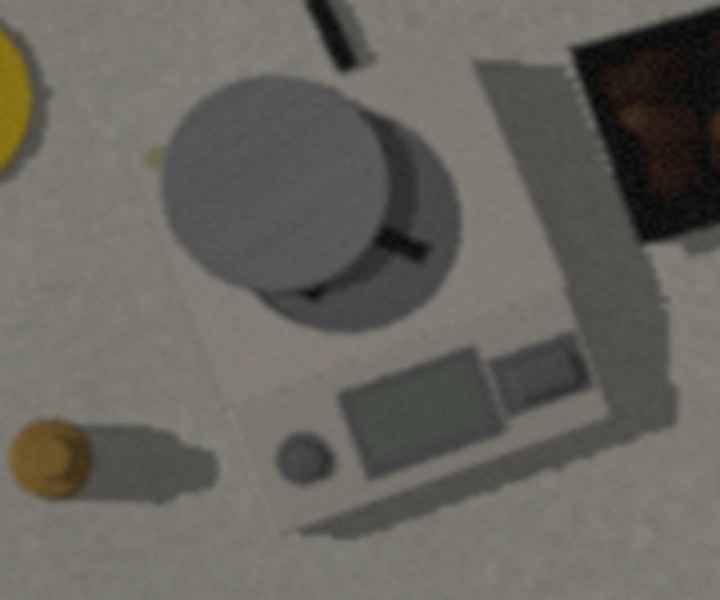

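View pics/scenec.png

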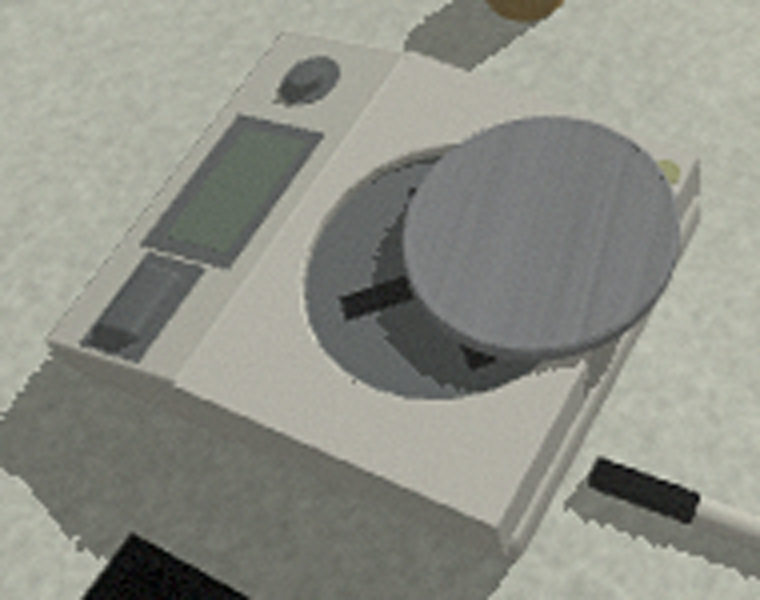

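```bash
cat > h.py <<'E'
from workcell import r
import cv2,numpy as np
def cast(p,uv,z):
    R=np.array(p["R"]);t=np.array(p["t"]).ravel();uv=np.atleast_2d(uv).astype(float)
    d=np.c_[(uv[:,0]-p["cx"])/p["fx"],(uv[:,1]-p["cy"])/p["fy"],np.ones(len(uv))]@R
    c=-R.T@t; return c+d*((z-c[2])/d[:,2])[:,None]
def proj(p,X):
    R=np.array(p["R"]);t=np.array(p["t"]).ravel(); c=np.atleast_2d(X)@R.T+t
    return np.c_[c[:,0]/c[:,2]*p["fx"]+p["cx"],c[:,1]/c[:,2]*p["fy"]+p["cy"]]
def circ(P):
    A=np.c_[2*P[:,:2],np.ones(len(P))];b=(P[:,:2]**2).sum(1);x=np.linalg.lstsq(A,b,rcond=None)[0]
    return x[:2],np.sqrt(x[2]+x[0]**2+x[1]**2)
E
python3 - <<'E'
from h import *
np.set_printoptions(precision=1,suppress=True)
T=r.camera_params("top");S=r.camera_params("scene")
ft=lambda L:np.array(L)/[4.5,4.2857]+[260,170]-.4
fs=lambda L:np.array(L)/4+[100,195]-.4
print("pan top",circ(cast(T,ft([[162,190],[388,190],[270,74],[270,293],[190,115],[355,105],[365,250],[200,265]]),65)))
print("pan sc",circ(cast(S,fs([[404,230],[680,235],[545,117],[560,356],[440,160],[640,150],[450,320]]),65)))
print("well top",circ(cast(T,ft([[462,215],[440,150],[415,120],[350,332],[420,305],[450,265],[290,318]]),56)))
print("well sc",circ(cast(S,fs([[305,285],[320,225],[360,175],[440,146],[350,375],[430,398],[500,390]]),56)))
for n,p,f,k in [("T",T,ft,[[304,457],[540,372]]),("S",S,fs,[[312,78],[148,300]])]:
    a=cast(p,f(k),45); d=a[0]-a[1]; print(n,a,np.linalg.norm(d),np.degrees(np.arctan2(d[1],d[0])))
print(cast(T,ft([[475,62],[565,290],[150,165],[235,400]]),56))
E
```

```text
pan top (array([590.6, -56.7]), np.float64(59.614681209394966))
pan sc (array([592.1, -54.6]), np.float64(59.18401126891845))
well top (array([576.2, -90.5]), np.float64(64.9160100910316))
well sc (array([573.1, -90.1]), np.float64(63.81842472847304))
T [[ 443.2  -73.2   45. ]
 [ 491.2 -196.2   45. ]] 131.96513636204858 111.3425400319698
S [[ 439.9  -69.1   45. ]
 [ 487.2 -191.3   45. ]] 130.9892299866259 111.15406157013417
[[ 661.8 -162.9   56. ]
 [ 535.2 -207.9   56. ]
 [ 600.9    8.6   56. ]
 [ 472.7  -36.8   56. ]]
```

Emit:
{"op": "step_arm", "data": {
  "linear": [
    [-30,-26,-60],
    [-80,-70,-90],
    [-130,-113,-100],
    [-180,-156,-100],
    [-230,-200,-100],
    [-280,-243,-100],
    [-330,-287,-100],
    [-380,-330,-100],
    [-430,-374,-100],
    [-470,-408,-100]
  ],
  "dr": [
    [0,0,0.1],
    [0,0,0.25],
    [0,0,0.4],
    [0,0,0.55],
    [0,0,0.7],
    [0,0,0.85],
    [0,0,1.0],
    [0,0,1.15],
    [0,0,1.3],
    [0,0,1.45]
  ],
  "fingers": [0,0,0,0,0,0,0,0,0,0]
}}

```text
time_s: 1.35
eef_pos: [500.6, 174.2, 331.4]
ee_rot: [-2.353, -2.081, -0.0]
wrist_force: [1.3, 0.8, -0.1]
gripper_width: -0.1
```

Emit:
{"op": "step_arm", "data": {
  "linear": [
    [-30,27,6],
    [-65,60,12],
    [-105,97,20],
    [-145,134,28],
    [-176,162,31],
    [-176,162,31],
    [-176,162,31],
    [-176,162,31],
    [-176,162,31],
    [-176,162,31]
  ],
  "dr": [
    [0,0,0.07],
    [0,0,0.14],
    [0,0,0.21],
    [0,0,0.28],
    [0,0,0.335],
    [0,0,0.335],
    [0,0,0.335],
    [0,0,0.335],
    [0,0,0.335],
    [0,0,0.335]
  ],
  "fingers": [0,0,0,0,0,0,0,0,0,0]
}}

```text
time_s: 2.6
eef_pos: [639.9, -17.2, 300.5]
ee_rot: [-2.663, -1.667, -0.001]
wrist_force: [0.2, -0.5, 0.8]
gripper_width: -0.0
```

```bash
python3 - <<'E'
from h import *
np.set_printoptions(precision=3,suppress=True)
p=r.camera_params("wrist"); im=r.read_camera("wrist"); s=r.observe();print(s["eef_pos"],s["ee_rot"],s["joint_pos"])
import pickle; pickle.dump(p,open("w1.pkl","wb"))
print(-np.array(p["R"]).T@np.ravel(p["t"]),p)
cv2.imwrite("pics/w1.png",im[:,:,::-1])
E
```

```text
[639.944 -17.326 300.508] [-2.663 -1.667 -0.001] [-0.626  0.386  0.746  1.638 -0.275  1.226 -0.275]
[672.035  48.202 443.184] {'fx': 293.51415177619515, 'fy': 293.51415177619515, 'cx': 278.9772732953684, 'cy': 206.2158049626271, 'R': array([[ 0.9  , -0.435,  0.   ],
       [-0.417, -0.863,  0.285],
       [-0.124, -0.257, -0.958]]), 't': array([-584.201,  195.703,  520.362])}
```

View pics/w1.png

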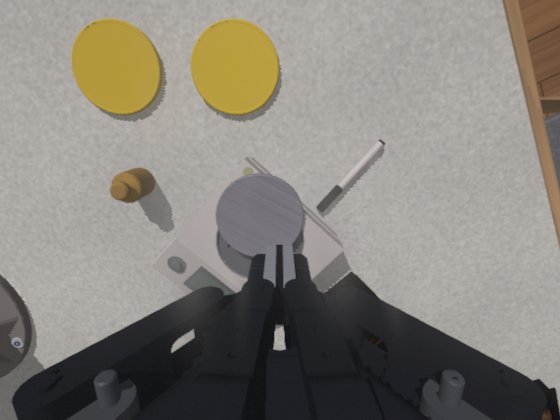

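```bash
python3 - <<'E'
from h import *
import pickle
np.set_printoptions(precision=1,suppress=True)
p=pickle.load(open("w1.pkl","rb"))
im=cv2.imread("pics/w1.png")
cv2.imwrite("pics/w1c.png",cv2.resize(im[140:290,140:360],None,fx=3.6,fy=3.6,interpolation=cv2.INTER_CUBIC))
E
```

```text
(no output)
```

View pics/w1c.png

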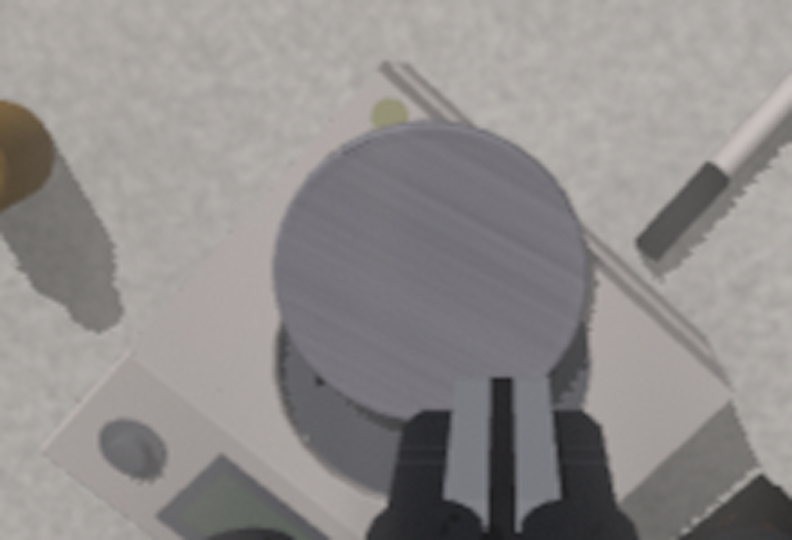

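```bash
python3 - <<'E'
from h import *
import pickle
np.set_printoptions(precision=1,suppress=True)
p=pickle.load(open("w1.pkl","rb"))
f=lambda L:np.array(L)/3.6+[140,140]-.4
print("pan",circ(cast(p,f([[274,270],[588,265],[430,122],[330,165],[535,160],[300,345],[400,420],[565,370]]),65)))
print("well",circ(cast(p,f([[279,345],[285,390],[305,435],[340,472],[390,498],[588,345]]),56)))
c=cast(p,f([[383,65],[132,353],[730,400],[388,112]]),56);print(c)
for a,b in [(0,1),(2,0)]:
  d=c[b]-c[a];print(np.linalg.norm(d),np.degrees(np.arctan2(d[1],d[0])))
print(cast(p,f([[132,446]]),50))
T=r.camera_params("top")
ft=lambda L:np.array(L)/[4.5,4.2857]+[260,170]-.4
print(cast(T,ft([[304,457],[540,372]]),51))
E
```

```text
pan (array([593.5, -57. ]), np.float64(59.70191355499373))
well (array([575.3, -91.3]), np.float64(61.30273748664876))
[[ 612.    23.1   56. ]
 [ 470.3  -34.    56. ]
 [ 675.2 -155.6   56. ]
 [ 605.7    7.    56. ]]
152.75793792097807 -158.06322048064334
189.53579918693802 109.46400933587056
[[445.5 -70.6  50. ]]
[[ 443.   -72.7   51. ]
 [ 490.7 -195.    51. ]]
```

Emit:
{"op": "step_arm", "data": {
  "linear": [
    [30,-24,0],
    [30,-24,40],
    [30,-24,90],
    [30,-24,140],
    [30,-24,180],
    [30,-24,205],
    [30,-24,220],
    [30,-24,220],
    [30,-24,220],
    [30,-24,220]
  ],
  "dr": [
    [0,0,0],
    [0,0,0],
    [0,0,0],
    [0,0,0],
    [0,0,0],
    [0,0,0],
    [0,0,0],
    [0,0,0],
    [0,0,0],
    [0,0,0]
  ],
  "fingers": [0,0,0,0,0,0,0,0,0,0]
}}

```text
time_s: 3.9
eef_pos: [632.2, 19.8, 81.4]
ee_rot: [2.663, 1.666, 0.002]
wrist_force: [0.5, -0.4, 0.1]
gripper_width: -0.2
```

```bash
cat > look.py <<'E'
from h import *
import sys
n=sys.argv[1]
s=r.observe();print(s["eef_pos"],s["ee_rot"],s["wrist_force"],s["time_s"])
a=r.read_camera("top")[170:310,260:420,::-1];b=r.read_camera("scene")[195:345,100:290,::-1]
a=cv2.resize(a,(514,450),interpolation=cv2.INTER_CUBIC);b=cv2.resize(b,(570,450),interpolation=cv2.INTER_CUBIC)
cv2.imwrite(f"pics/{n}_t.png",a);cv2.imwrite(f"pics/{n}_s.png",b)
E
python3 look.py a
```

```text
[632.15531571  19.77479441  81.37929673] [2.66312561e+00 1.66561945e+00 2.33173117e-03] [ 0.47977392 -0.35845325  0.14961019] 3.9
```

View pics/a_s.png

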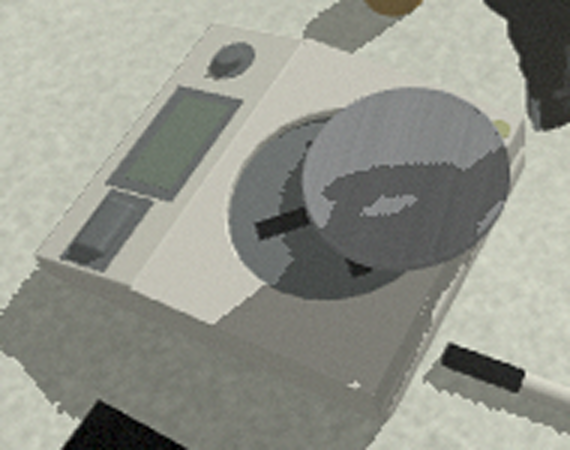

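View pics/a_t.png

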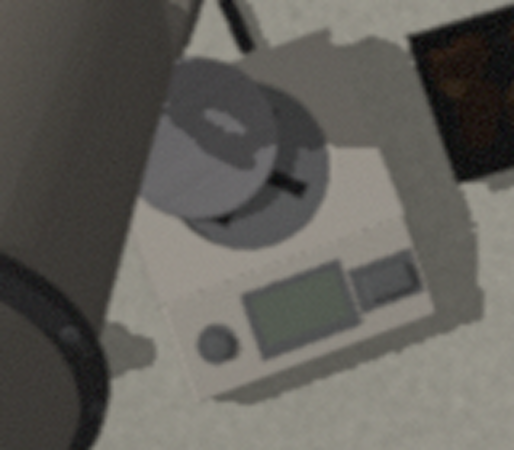

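Emit:
{"op": "step_arm", "data": {
  "linear": [
    [0,0,8],
    [0,0,15],
    [0,0,20],
    [0,0,21],
    [-3,0,21],
    [-6,0,21],
    [-9,0,21],
    [-12,0,21],
    [-14,0,21],
    [-16,0,21]
  ],
  "dr": [
    [0,0,0],
    [0,0,0],
    [0,0,0],
    [0,0,0],
    [0,0,0],
    [0,0,0],
    [0,0,0],
    [0,0,0],
    [0,0,0],
    [0,0,0]
  ],
  "fingers": [0,0,0,0,0,0,0,0,0,0]
}}

```text
time_s: 5.25
eef_pos: [624.6, 5.4, 59.4]
ee_rot: [-2.663, -1.666, -0.0]
wrist_force: [0.4, 1.3, 0.1]
gripper_width: -0.2
```

Emit:
{"op": "step_arm", "data": {
  "linear": [
    [-1.5,0,0],
    [-3,0,0],
    [-4.5,0,0],
    [-6,0,0],
    [-7.5,0,0],
    [-9,0,0],
    [-10.5,0,0],
    [-12,0,0],
    [-13.5,0,0],
    [-15,0,0]
  ],
  "dr": [
    [0,0,0],
    [0,0,0],
    [0,0,0],
    [0,0,0],
    [0,0,0],
    [0,0,0],
    [0,0,0],
    [0,0,0],
    [0,0,0],
    [0,0,0]
  ],
  "fingers": [0,0,0,0,0,0,0,0,0,0]
}}

```text
time_s: 6.5
eef_pos: [617.9, -8.3, 59.3]
ee_rot: [2.664, 1.666, -0.0]
wrist_force: [1.0, 1.6, 1.5]
gripper_width: 0.0
```

```bash
python3 look.py b
```

```text
[617.94783886  -8.26662067  59.32640776] [ 2.66353689e+00  1.66579291e+00 -3.70799426e-05] [0.98923792 1.64788137 1.48410182] 6.5
```

View pics/b_s.png

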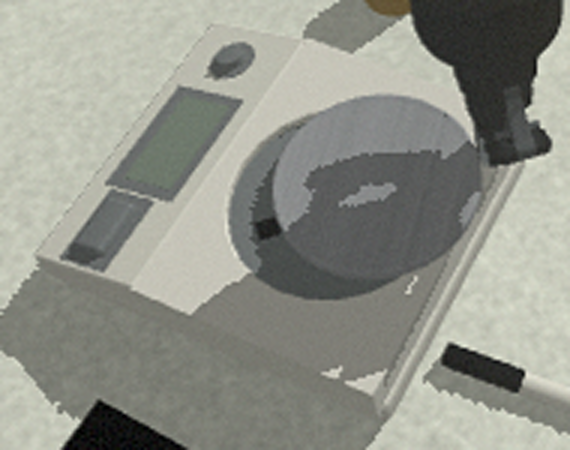

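View pics/b_t.png

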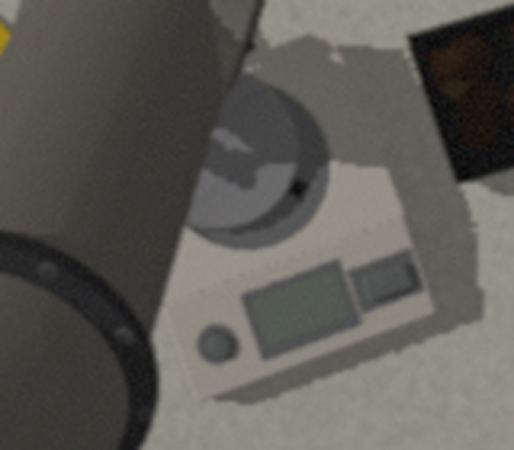

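Emit:
{"op": "step_arm", "data": {
  "linear": [
    [-1.5,0,0],
    [-3,0,0],
    [-4.5,0,0],
    [-6,0,0],
    [-7.5,0,0],
    [-9,0,0],
    [-10.5,0,0],
    [-12,0,0],
    [-13.5,0,0],
    [-15,0,0]
  ],
  "dr": [
    [0,0,0],
    [0,0,0],
    [0,0,0],
    [0,0,0],
    [0,0,0],
    [0,0,0],
    [0,0,0],
    [0,0,0],
    [0,0,0],
    [0,0,0]
  ],
  "fingers": [0,0,0,0,0,0,0,0,0,0]
}}

```text
time_s: 7.85
eef_pos: [611.3, -21.8, 59.2]
ee_rot: [-2.664, -1.666, 0.0]
wrist_force: [-0.0, 0.7, -0.2]
gripper_width: 0.4
```

```bash
python3 look.py c
```

```text
[611.27036155 -21.82677039  59.24736147] [-2.66366763e+00 -1.66559709e+00  3.37286829e-04] [-0.03688076  0.65151596 -0.15787422] 7.85
```

View pics/c_s.png

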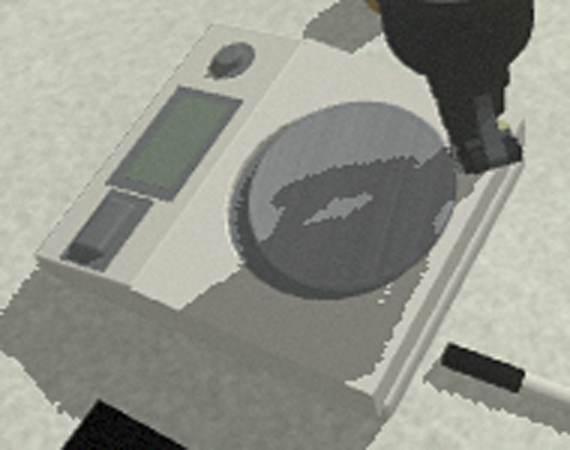

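View pics/c_t.png

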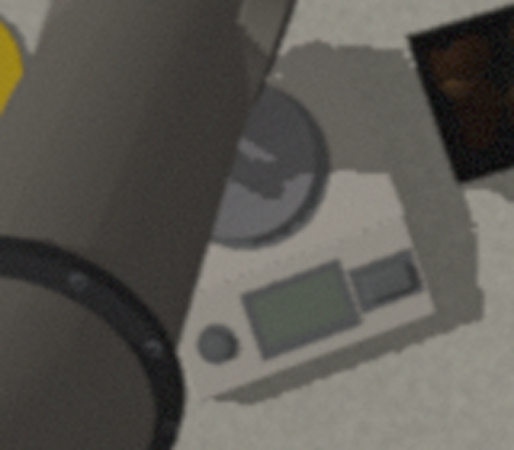

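Nearly there: the leading edge has dipped in and the gaps look even. I'll push the last ~7 mm slowly.

Emit:
{"op": "step_arm", "data": {
  "linear": [
    [-0.7,0,0],
    [-1.4,0,0],
    [-2.1,0,0],
    [-2.8,0,0],
    [-3.5,0,0],
    [-4.2,0,0],
    [-4.9,0,0],
    [-5.5,0,0],
    [-6,0,0],
    [-6,0,0]
  ],
  "dr": [
    [0,0,0],
    [0,0,0],
    [0,0,0],
    [0,0,0],
    [0,0,0],
    [0,0,0],
    [0,0,0],
    [0,0,0],
    [0,0,0],
    [0,0,0]
  ],
  "fingers": [0,0,0,0,0,0,0,0,0,0]
}}

```text
time_s: 9.2
eef_pos: [608.8, -27.1, 59.3]
ee_rot: [2.664, 1.666, -0.0]
wrist_force: [0.5, 0.6, 0.2]
gripper_width: -0.3
```

```bash
python3 look.py d
```

```text
[608.77396107 -27.11625829  59.31749542] [ 2.66363402e+00  1.66566387e+00 -7.79930266e-05] [0.49015519 0.63031408 0.17009837] 9.2
```

View pics/d_s.png

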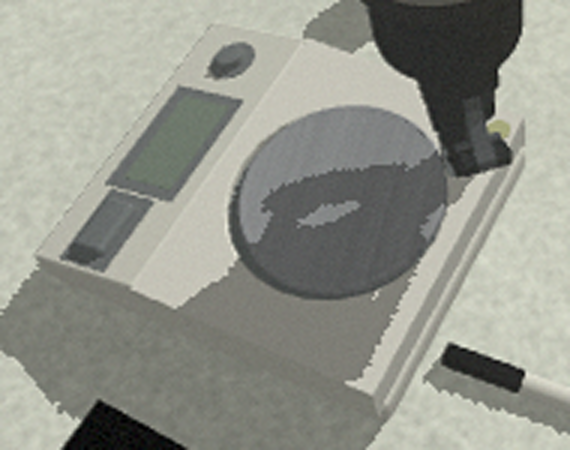

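View pics/d_t.png

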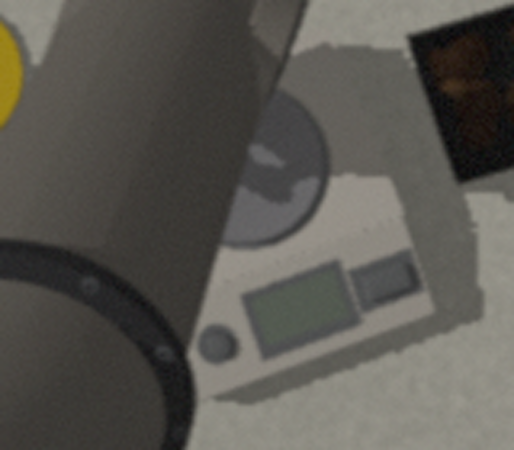

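Emit:
{"op": "step_arm", "data": {
  "linear": [
    [-0.5,0,0],
    [-1,0,0],
    [-1.5,0,0],
    [-2,0,0],
    [-2.5,0,0],
    [-3,0,0],
    [-3.3,0,0],
    [-3.6,0,0],
    [-4,0,0],
    [-4,0,0]
  ],
  "dr": [
    [0,0,0],
    [0,0,0],
    [0,0,0],
    [0,0,0],
    [0,0,0],
    [0,0,0],
    [0,0,0],
    [0,0,0],
    [0,0,0],
    [0,0,0]
  ],
  "fingers": [0,0,0,0,0,0,0,0,0,0]
}}

```text
time_s: 10.55
eef_pos: [607.0, -30.7, 59.3]
ee_rot: [-2.664, -1.666, 0.0]
wrist_force: [0.8, 0.5, 0.2]
gripper_width: 0.3
```

```bash
python3 look.py e
```

```text
[607.01388988 -30.67554236  59.31309796] [-2.66360944e+00 -1.66576163e+00  1.24187942e-04] [0.80659573 0.50332263 0.20087523] 10.55
```

View pics/e_s.png

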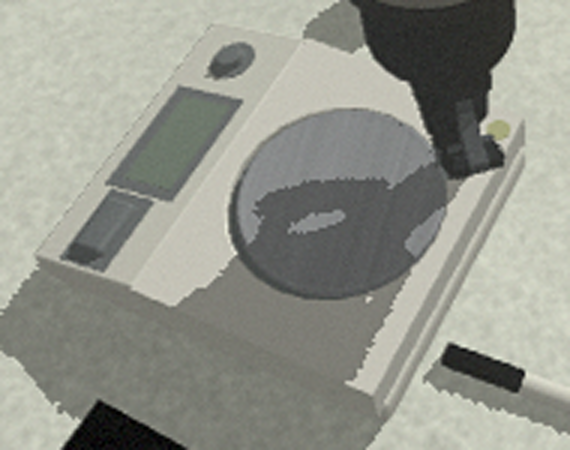

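View pics/e_t.png

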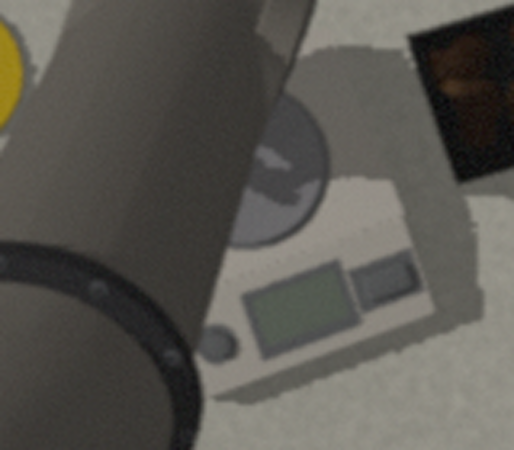

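Emit:
{"op": "step_arm", "data": {
  "linear": [
    [5,0,0],
    [12,0,0],
    [20,0,-5],
    [30,0,-20],
    [45,0,-50],
    [60,0,-90],
    [70,0,-130],
    [70,0,-160],
    [70,0,-160],
    [70,0,-160]
  ],
  "dr": [
    [0,0,0],
    [0,0,0],
    [0,0,0],
    [0,0,0],
    [0,0,0],
    [0,0,0],
    [0,0,0],
    [0,0,0],
    [0,0,0],
    [0,0,0]
  ],
  "fingers": [0,0,0,0,0,0,0,0,0,0]
}}

```text
time_s: 11.9
eef_pos: [637.5, 32.7, 219.4]
ee_rot: [-2.663, -1.666, -0.0]
wrist_force: [0.3, 0.3, -1.0]
gripper_width: -0.1
```

```bash
python3 look.py f; python3 - <<'E'
from h import *
import pickle
p=r.camera_params("wrist");im=r.read_camera("wrist");pickle.dump(p,open("w2.pkl","wb"))
cv2.imwrite("pics/w2.png",im[:,:,::-1])
E
```

```text
[637.51403164  32.73037124 219.41820567] [-2.66316488e+00 -1.66615603e+00 -1.26889566e-04] [ 0.29822077  0.34959718 -1.02580535] 11.9
```

View pics/f_s.png

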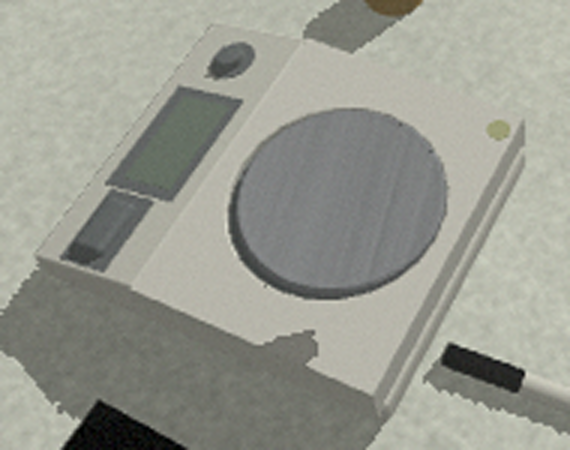

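View pics/w2.png

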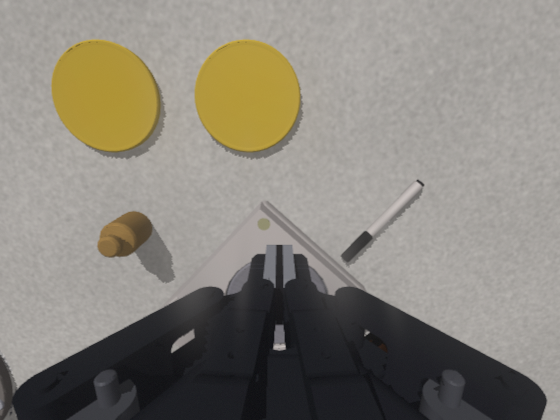

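```bash
python3 - <<'E'
from h import *
im=r.read_camera("scene")[:,:,::-1]
cv2.imwrite("pics/g.png",cv2.resize(im[222:302,168:258],(800,711),interpolation=cv2.INTER_CUBIC)[:600+111][:600] if 0 else cv2.resize(im[225:300,170:255],(680,600),interpolation=cv2.INTER_CUBIC))
t=cv2.imread("pics/f_t.png");cv2.imwrite("pics/g2.png",t)
E
```

```text
(no output)
```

View pics/g.png

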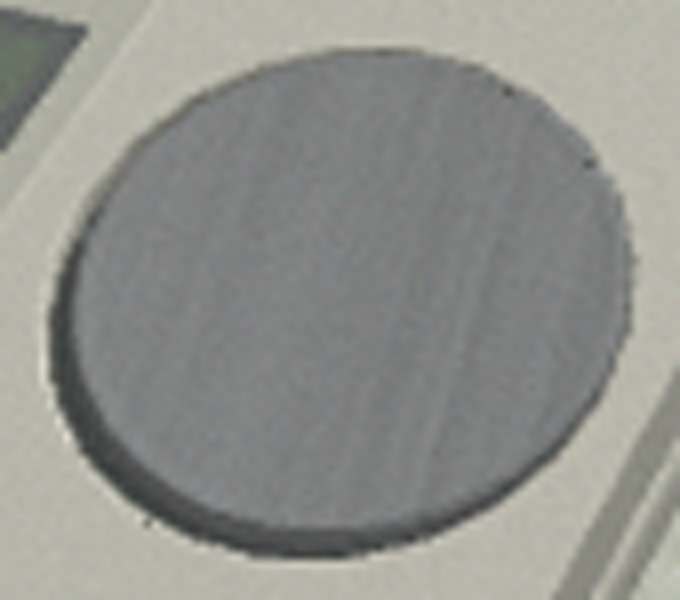

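View pics/g2.png

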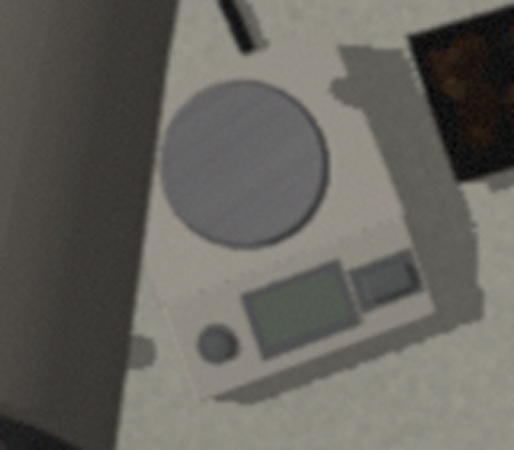

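```bash
python3 - <<'E'
from h import *
np.set_printoptions(precision=1,suppress=True)
S=r.camera_params("scene");T=r.camera_params("top")
f=lambda L:np.array(L)/8+[170,225]-.44
pan=f([[75,320],[95,210],[85,390],[165,490],[290,527],[400,525],[500,480],[590,385],[632,270],[610,175],[540,100],[400,47],[250,75],[150,145]])
well=f([[50,340],[62,265],[65,400],[110,475],[190,535],[300,558],[400,542]])
ft=lambda L:np.array(L)/[514/160,450/140]+[260,170]-.35
pt=ft([[161,163],[325,163],[245,79],[245,246],[190,100],[300,100],[190,225],[303,225]])
wt=ft([[329,163],[322,130],[312,108],[321,198],[305,226],[275,245],[245,249]])
for z in(58,61.5,65): print(z,circ(cast(S,pan,z)),circ(cast(T,pt,z)))
print(circ(cast(S,well,56)),circ(cast(T,wt,56)))
# elliptical mean plane: fit pan rim with tilt
from scipy.optimize import least_squares
def res(x):
    a,b=x[2],x[3]; n=np.array([-a,-b,1]); o=np.array([x[0],x[1],x[4]]);out=[]
    R=np.array(S["R"]);c=-R.T@np.ravel(S["t"])
    d=np.c_[(pan[:,0]-S["cx"])/S["fx"],(pan[:,1]-S["cy"])/S["fy"],np.ones(len(pan))]@R
    P=c+d*(((o-c)@n)/(d@n))[:,None]
    return np.linalg.norm(P-o,axis=1)-60
E
```

```text
58 (array([572.9, -88.2]), np.float64(59.73457700517132)) (array([573.7, -92.2]), np.float64(61.20081241395063))
61.5 (array([574.9, -89.2]), np.float64(59.39463508275811)) (array([573.2, -91.8]), np.float64(61.014271404166095))
65 (array([576.9, -90.2]), np.float64(59.05469316034951)) (array([572.7, -91.5]), np.float64(60.82773039438209))
(array([573.3, -92.3]), np.float64(61.20134660170949)) (array([574.9, -89.2]), np.float64(65.64198559267851))
```

Emit:
{"op": "step_arm", "data": {
  "linear": [
    [-30,-3,5],
    [-75,-8,10],
    [-125,-13,20],
    [-175,-18,40],
    [-220,-22,60],
    [-250,-25,68],
    [-260,-26,70],
    [-260,-26,70],
    [-260,-26,70],
    [-260,-26,70]
  ],
  "dr": [
    [0,0,0],
    [0,0,0],
    [0,0,0],
    [0,0,0],
    [0,0,0],
    [0,0,0],
    [0,0,0],
    [0,0,0],
    [0,0,0],
    [0,0,0]
  ],
  "fingers": [0,0,0,0,0,0,0,0,0,0]
}}

```text
time_s: 13.35
eef_pos: [501.2, -189.2, 149.4]
ee_rot: [2.662, 1.668, 0.0]
wrist_force: [-0.4, -0.9, -1.1]
gripper_width: 0.2
```

```bash
python3 - <<'E'
from h import *
import pickle
p=r.camera_params("wrist");im=r.read_camera("wrist");pickle.dump(p,open("w3.pkl","wb"))
cv2.imwrite("pics/w3.png",im[:,:,::-1]);s=r.observe();print(s["eef_pos"],s["ee_rot"])
E
```

```text
[ 501.05221548 -189.34141541  149.40523497] [2.66230667e+00 1.66758767e+00 2.22934638e-04]
```

View pics/w3.png

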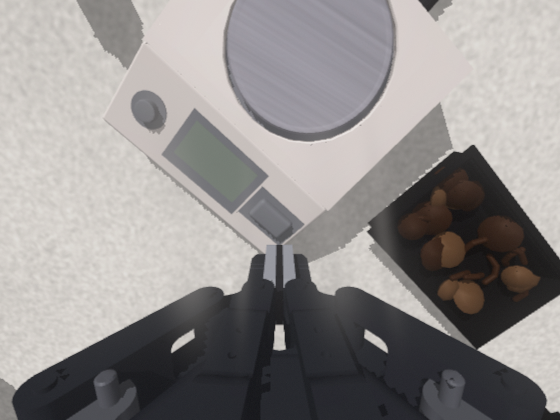

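```bash
python3 - <<'E'
from h import *
im=cv2.imread("pics/w3.png")
cv2.imwrite("pics/w3c.png",cv2.resize(im[0:150,210:410],(800,600),interpolation=cv2.INTER_CUBIC))
cv2.imwrite("pics/w3k.png",cv2.resize(im[80:260,120:340],(733,600),interpolation=cv2.INTER_CUBIC))
E
```

```text
(no output)
```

View pics/w3c.png

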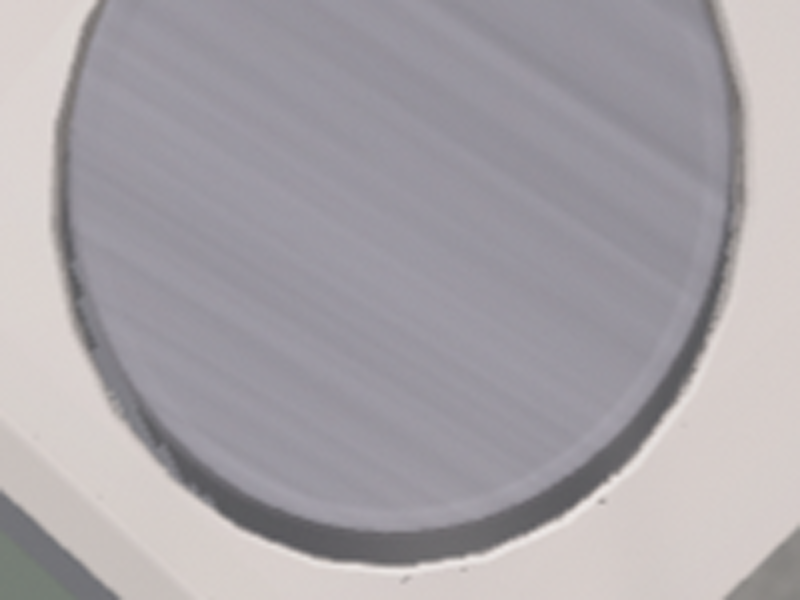

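View pics/w3k.png

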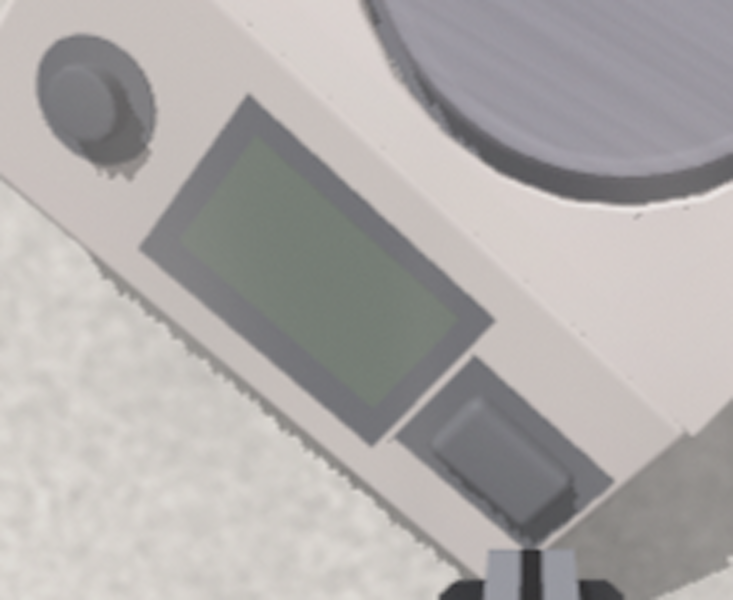

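```bash
python3 - <<'E'
from h import *
import pickle
np.set_printoptions(precision=1,suppress=True)
p=pickle.load(open("w3.pkl","rb"))
f=lambda L:np.array(L)/4+[210,0]-.37
pan=f([[100,10],[68,150],[85,290],[150,410],[240,490],[390,531],[560,485],[640,410],[710,280],[730,180],[715,10]])
well=f([[88,10],[54,160],[62,270],[110,390],[200,492],[300,548],[400,566],[480,555],[590,495],[660,420],[720,310],[743,190],[735,80]])
for z in (58,61.5,65):print(z,circ(cast(p,pan,z)))
print(circ(cast(p,well,56)))
lead=cast(p,f([[390,531]]),58)[0],cast(p,f([[390,531]]),51)[0],cast(p,f([[390,566]]),56)[0];print(lead)
fk=lambda L:np.array(L)/3.333+[120,80]-.35
print("key",cast(p,fk([[505,447]]),52.7),"corners",cast(p,fk([[480,395],[572,478],[525,522],[432,440]]),52),"panelcut",cast(p,fk([[475,355],[612,482],[528,548],[395,435]]),46))
print("pow",cast(p,fk([[80,100]]),52.7))
E
```

```text
58 (array([574.7, -88.9]), np.float64(59.49618629595611))
61.5 (array([574.1, -89.4]), np.float64(58.6065946279954))
65 (array([573.5, -89.9]), np.float64(57.71700296003693))
(array([573.4, -91.7]), np.float64(62.49751059961444))
(array([ 548.6, -142.3,   58. ]), array([ 549.1, -142.9,   51. ]), array([ 546. , -148.6,   56. ]))
key [[ 493.4 -191.2   52.7]] corners [[ 493.7 -176.1   52. ]
 [ 505.3 -206.6   52. ]
 [ 488.9 -212.4   52. ]
 [ 477.2 -181.5   52. ]] panelcut [[ 496.4 -167.4   46. ]
 [ 513.7 -214.3   46. ]
 [ 485.2 -221.8   46. ]
 [ 467.7 -177.5   46. ]]
pow [[441.9 -72.1  52.7]]
```

Emit:
{"op": "step_arm", "data": {
  "linear": [
    [30,4,0],
    [75,9,0],
    [125,15,0],
    [175,21,0],
    [200,24,10],
    [205,24,40],
    [205,24,70],
    [205,24,85],
    [205,24,91],
    [205,24,91]
  ],
  "dr": [
    [0,0,0],
    [0,0,0],
    [0,0,0],
    [0,0,0],
    [0,0,0],
    [0,0,0],
    [0,0,0],
    [0,0,0],
    [0,0,0],
    [0,0,0]
  ],
  "fingers": [0,0,0,0,0,0,0,0,0,0]
}}

```text
time_s: 14.65
eef_pos: [612.0, -16.6, 58.7]
ee_rot: [2.664, 1.665, 0.0]
wrist_force: [0.8, -0.1, 0.7]
gripper_width: 0.3
```

Emit:
{"op": "step_arm", "data": {
  "linear": [
    [0,0,1.4],
    [-2,0,1.4],
    [-4,0,1.4],
    [-6,0,1.4],
    [-8,0,1.4],
    [-9.5,0,1.4],
    [-11,0,1.4],
    [-12,0,1.4],
    [-13,0,1.4],
    [-13,0,1.4]
  ],
  "dr": [
    [0,0,0],
    [0,0,0],
    [0,0,0],
    [0,0,0],
    [0,0,0],
    [0,0,0],
    [0,0,0],
    [0,0,0],
    [0,0,0],
    [0,0,0]
  ],
  "fingers": [0,0,0,0,0,0,0,0,0,0]
}}

```text
time_s: 15.9
eef_pos: [606.1, -28.1, 56.9]
ee_rot: [2.664, 1.666, -0.0]
wrist_force: [0.3, 0.1, -0.6]
gripper_width: -0.5
```

```bash
python3 look.py h
```

```text
[606.12192356 -28.05774941  56.92670458] [ 2.66359190e+00  1.66567604e+00 -2.95666693e-05] [ 0.26321791  0.14261958 -0.55623462] 15.9
```

View pics/h_s.png

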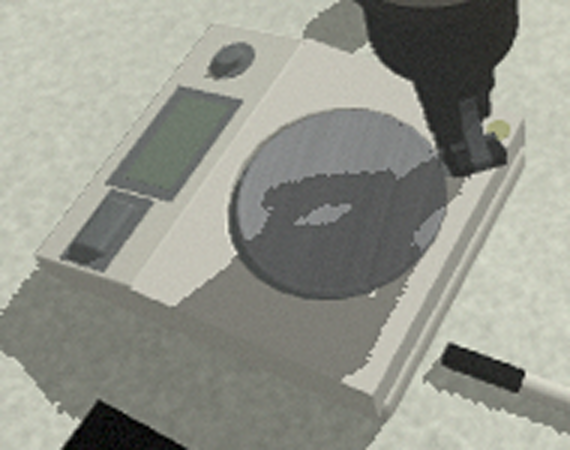

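Emit:
{"op": "step_arm", "data": {
  "linear": [
    [-0.7,0,0],
    [-1.4,0,0],
    [-2.1,0,0],
    [-2.8,0,0],
    [-3.5,0,0],
    [-4,0,0],
    [-4.5,0,0],
    [-5,0,0],
    [-5,0,0],
    [-5,0,0]
  ],
  "dr": [
    [0,0,0],
    [0,0,0],
    [0,0,0],
    [0,0,0],
    [0,0,0],
    [0,0,0],
    [0,0,0],
    [0,0,0],
    [0,0,0],
    [0,0,0]
  ],
  "fingers": [0,0,0,0,0,0,0,0,0,0]
}}

```text
time_s: 17.25
eef_pos: [603.9, -32.5, 56.9]
ee_rot: [2.664, 1.666, -0.0]
wrist_force: [1.4, 2.2, 0.9]
gripper_width: 0.3
```

```bash
python3 look.py i
```

```text
[603.93231883 -32.48919224  56.93242347] [ 2.66357485e+00  1.66575205e+00 -5.13318620e-05] [1.39162468 2.15197703 0.89069369] 17.25
```

View pics/i_s.png

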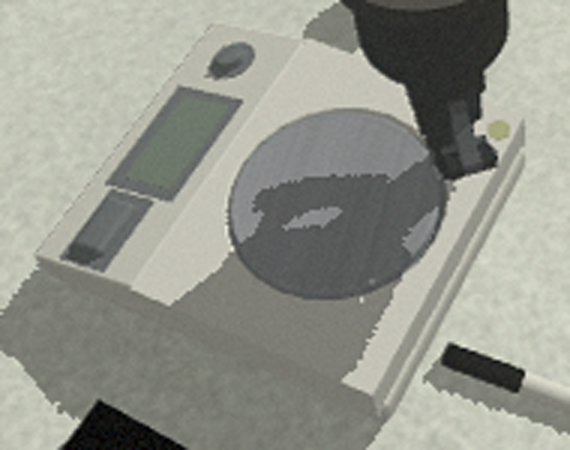

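Emit:
{"op": "step_arm", "data": {
  "linear": [
    [4,0,0],
    [8,0,-10],
    [8,0,-50],
    [-10,-2,-90],
    [-50,-7,-92],
    [-100,-13,-92],
    [-150,-20,-92],
    [-180,-24,-92],
    [-186,-24,-92],
    [-186,-24,-92]
  ],
  "dr": [
    [0,0,0],
    [0,0,0],
    [0,0,0],
    [0,0,0],
    [0,0,0],
    [0,0,0],
    [0,0,0],
    [0,0,0],
    [0,0,0],
    [0,0,0]
  ],
  "fingers": [0,0,0,0,0,0,0,0,0,0]
}}

```text
time_s: 18.6
eef_pos: [501.4, -189.0, 149.3]
ee_rot: [2.664, 1.665, 0.001]
wrist_force: [-0.0, 1.1, 0.4]
gripper_width: 0.1
```

```bash
python3 look.py j; python3 - <<'E'
from h import *
import pickle
p=r.camera_params("wrist");im=r.read_camera("wrist")[:,:,::-1];pickle.dump(p,open("w4.pkl","wb"))
cv2.imwrite("pics/w4c.png",cv2.resize(im[0:150,210:410],(800,600),interpolation=cv2.INTER_CUBIC))
E
```

```text
[ 501.35283554 -188.99778292  149.29869014] [2.66362301e+00 1.66542602e+00 7.66416556e-04] [-2.67206764e-04  1.09445567e+00  3.51262320e-01] 18.6
```

View pics/w4c.png

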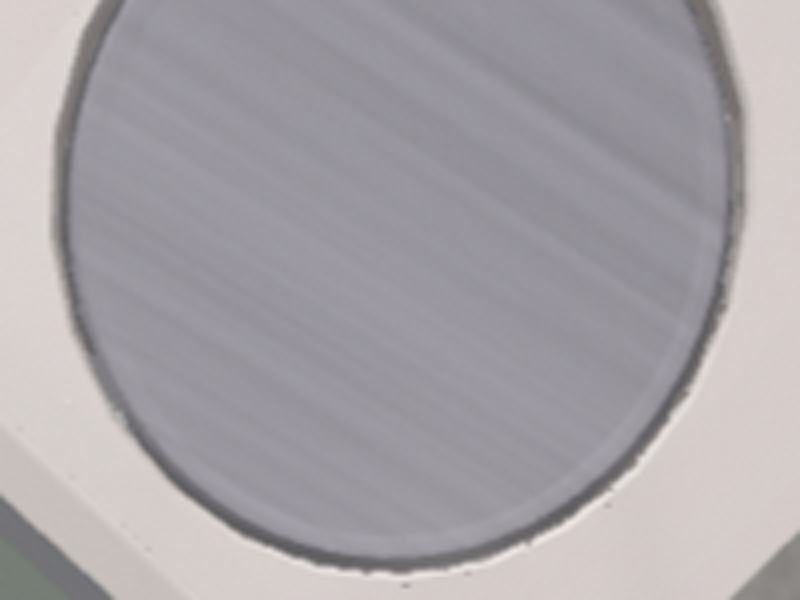

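View pics/j_s.png

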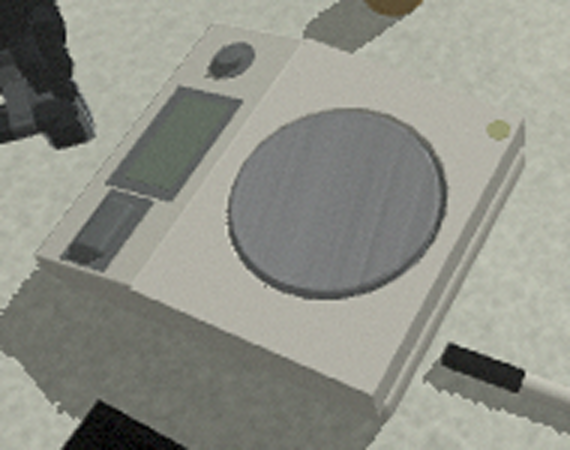

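Emit:
{"op": "step_arm", "data": {
  "linear": [
    [-5,-4,5],
    [-14,-12,15],
    [-14,-12,30],
    [-14,-12,50],
    [-14,-12,60],
    [-14,-12,67],
    [-14,-12,67],
    [-14,-12,67],
    [-14,-12,67],
    [-14,-12,67]
  ],
  "dr": [
    [-0.05,0.05,0],
    [-0.11,0.12,0],
    [-0.168,0.177,0],
    [-0.168,0.177,0],
    [-0.168,0.177,0],
    [-0.168,0.177,0],
    [-0.168,0.177,0],
    [-0.168,0.177,0],
    [-0.168,0.177,0],
    [-0.168,0.177,0]
  ],
  "fingers": [0,0,0,0,0,0,0,0,0,0]
}}

```text
time_s: 20.0
eef_pos: [484.2, -196.5, 82.2]
ee_rot: [2.603, 1.628, 0.369]
wrist_force: [0.3, -0.1, 0.5]
gripper_width: 0.2
```

```bash
python3 look.py k; python3 - <<'E'
from h import *
from scipy.spatial.transform import Rotation as Ro
s=r.observe();M=Ro.from_rotvec(s["ee_rot"]).as_matrix();print(M.round(3));
p=np.array(s["eef_pos"]);print(p+30*M[:,2], M.T@(np.array([491.3,-194,53.3])-p))
E
```

```text
[ 484.18015576 -196.51929721   82.19517561] [2.6033346  1.6284142  0.36946451] [ 0.34923145 -0.09234805  0.54665273] 20.0
[[ 0.418  0.88   0.227]
 [ 0.892 -0.445  0.085]
 [ 0.175  0.167 -0.97 ]]
[ 490.91007707 -193.97602592   52.97929639] [ 0.19764537  0.40721546 29.77510597]
```

View pics/k_s.png

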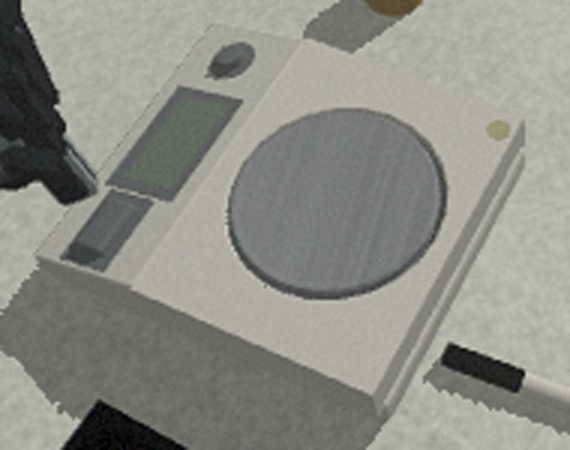

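View pics/k_t.png

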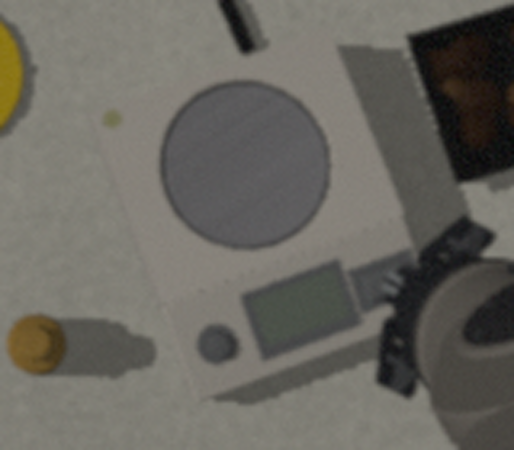

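Emit:
{"op": "step_arm", "data": {
  "linear": [
    [0,0,8],
    [0,0,16],
    [0,0,22],
    [0,0,25],
    [0,0,27],
    [0,0,28],
    [0,0,29],
    [0,0,30],
    [0,0,31],
    [0,0,31]
  ],
  "dr": [
    [0,0,0],
    [0,0,0],
    [0,0,0],
    [0,0,0],
    [0,0,0],
    [0,0,0],
    [0,0,0],
    [0,0,0],
    [0,0,0],
    [0,0,0]
  ],
  "fingers": [0,0,0,0,0,0,0,0,0,0]
}}

```text
time_s: 21.35
eef_pos: [491.1, -193.9, 51.9]
ee_rot: [2.604, 1.628, 0.369]
wrist_force: [-1.0, 0.3, 2.2]
gripper_width: -0.2
```

Emit:
{"op": "step_arm", "data": {
  "linear": [
    [0,0,0.5],
    [0,0,1],
    [0,0,1.5],
    [0,0,2],
    [0,0,2.5],
    [0,0,3],
    [0,0,3],
    [0,0,3],
    [0,0,3],
    [0,0,3]
  ],
  "dr": [
    [0,0,0],
    [0,0,0],
    [0,0,0],
    [0,0,0],
    [0,0,0],
    [0,0,0],
    [0,0,0],
    [0,0,0],
    [0,0,0],
    [0,0,0]
  ],
  "fingers": [0,0,0,0,0,0,0,0,0,0]
}}

```text
time_s: 22.6
eef_pos: [491.8, -193.8, 49.4]
ee_rot: [2.604, 1.628, 0.37]
wrist_force: [-6.2, 1.6, 17.9]
gripper_width: -0.0
```

```bash
python3 look.py l
```

```text
[ 491.75747619 -193.77635664   49.42890944] [2.60381659 1.62790622 0.37014806] [-6.23278958  1.61239983 17.92596101] 22.6
```

View pics/l_s.png

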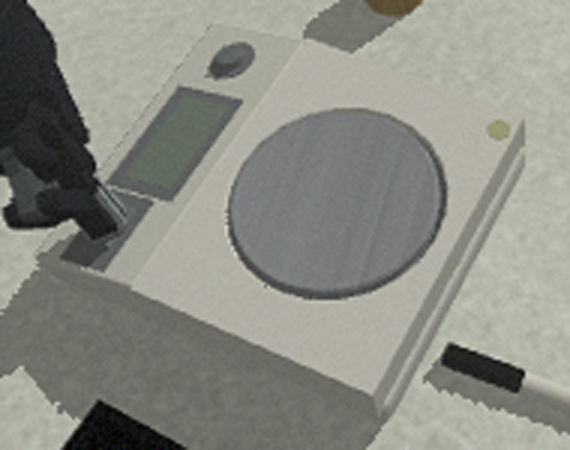

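Emit:
{"op": "step_arm", "data": {
  "linear": [
    [0,0,-3],
    [0,0,-8],
    [0,0,-20],
    [0,0,-40],
    [0,0,-65],
    [0,0,-90],
    [0,0,-110],
    [0,0,-120],
    [0,0,-120],
    [0,0,-120]
  ],
  "dr": [
    [0,0,0],
    [0,0,0],
    [0,0,0],
    [0,0,0],
    [0,0,0],
    [0,0,0],
    [0,0,0],
    [0,0,0],
    [0,0,0],
    [0,0,0]
  ],
  "fingers": [0,0,0,0,0,0,0,0,0,0]
}}

```text
time_s: 23.95
eef_pos: [464.4, -203.5, 164.8]
ee_rot: [2.604, 1.629, 0.368]
wrist_force: [-0.3, -0.5, -0.5]
gripper_width: 0.1
```

```bash
python3 look.py m
```

```text
[ 464.38061491 -203.54068125  164.81244856] [2.6040865  1.62911334 0.36815957] [-0.26801095 -0.50660578 -0.49605106] 23.95
```

View pics/m_s.png

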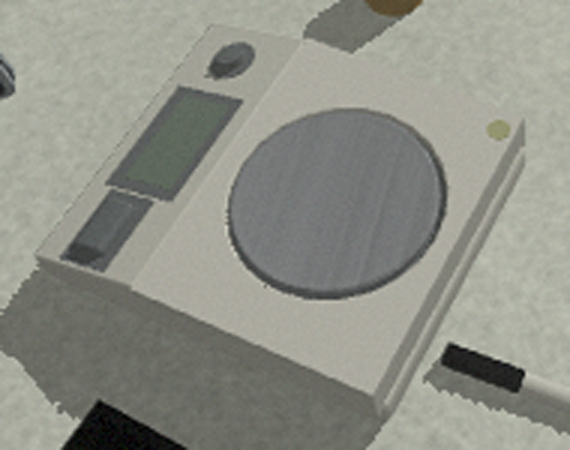

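The pan is seated, the zero key is back up, and the arm is clear, so I'm handing in.

```bash
python3 -c "
from workcell import r
print(r.close_job())"
```

```text
the job is handed in; nothing more can be done
None
```

I nudged the pan into the well with closed fingertips, pressed the zero key down and let it go, then handed the job in at about 24 s. The hand-in returned no verdict.

- **Pan:** After the first push it lay about 3 mm off centre, against the rear wall of the well. Those fits left its height uncertain by a few millimetres, and scene and top views put its centre about 4 mm apart in y. I nudged it once more at a lower height. The wrist, scene and top pictures then showed a thin, even gap all round, which I took as home and flat. I didn't measure its height or tilt again after that.
- **Zero key:** The force rose from about 2 N to 19 N over the last 3 mm, with the fingertips about 4 mm below the key's rest height, so it reached its stop. The last picture shows it back up.
- **Other things:** I didn't touch the power key, weight, tray or marker. Nothing looked moved in the pictures, but I didn't measure this.
- **Forces:** The highest wrist force I read while pushing the pan was about 3 N. It was back to noise, under 1 N, after I backed away.

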